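# Set up a glaze draw-down

## Robot

A 6-joint arm with a two-finger parallel gripper is mounted at the origin on a cart in front of the work surface, level with it; the furniture and walls round the work are solid. World frame = base frame: x ahead of the robot, y to its left, z up, the work surface at z = 0. Lengths are in m, angles in degrees, forces in N, time in s.
With the tool pointing down it reaches from about 0.375 to 0.75 m from the base axis. Payload 9 kg.
Tool frame: the origin (TCP) lies where the fingers leave the gripper's body, on its centre line; the fingertips stand 73 mm ahead of it and the grasp point (between the pads) lies 54 mm ahead of it (robot.tip_reach is the distance from the TCP to the fingertips, in m); z points along the fingers, y is the line along which they close (so a half turn about z gives the same grasp; the last joint's range is limited). The gripper opens to 85 mm and grips with 20 to 120 N. Pads are 22 mm wide; open, the fingers measure 114 mm over their backs; the gripper's body (76 mm by 85 mm) begins 54 mm behind the grasp point. The pads swing forward as they close: fully open they stand 13 mm farther back than shut.
Start: joints at [-89.078, 5.964, 5.575, 89.605, 0, 77.527], TCP at [0.139, -0.584, 0.304] pointing down, gripper open.
Joint ranges: [-171.21, 171.21], [-48.23, 106.86], [-62.78, 66.21], [-105.2, 120.99], [-86.42, 89.51], [-180, 180]. Speed limits (degrees/s): [127.2, 127.2, 147.25, 180, 180, 180].

## Interface

Orientations are given as [roll, pitch, yaw] about the fixed x, y, z axes, in that order (R = Rz(yaw) Ry(pitch) Rx(roll)).
In Python, from plant import robot gives the robot as it stands. Calls block until the motion is done:
- robot.move_pose(position, orientation): joint-space move of the TCP to a pose.
- robot.line_to(position, vel=0.15, rotation=None, guard=None): straight line of the TCP; rotation=None keeps the orientation; vel is the mean speed in m/s. With guard (N) it stops when the force on the tool has changed by that much, and returns True; else False.
- robot.goto_joints(angles): joint-space move.
- robot.set_gripper(opening): finger opening in m; the grip force is fixed at half the most; returns when the fingers have stopped.
- robot.pause(seconds).
- robot.ik(position, orientation): joint angles nearest the present ones, or None.
- robot.observe(): the state.
- robot.grab_frame(name): name is "scene" or "top" or "wrist"; returns the picture (400x640x3 uint8, blue, green, red); there is no depth.
- robot.get_calibration(name): a dict with "vertical_fov" (degrees; the focal length in pixels is half the picture's height over the tangent of half this angle, whatever the lens; pixels are square), "cx", "cy" (the principal point, pixels), "rvec" (rotation vector, rad) and "tvec" (3), from world to camera coordinates, as OpenCV has them. Camera axes: x right, y down, z forward; pixel columns grow to the right and rows downward; lengths in m; the calibration is good to about 2 mm. A picture is of the moment at which its call begins: read the wrist's pose just before it. get_calibration takes no time and is no camera call; for the wrist camera it gives the pose at the moment of the call.
A pose or a line that the arm cannot do raises robot.IKError and nothing moves.
- robot.job_done(): hands the job in; it is judged then, once.
The state is a dict: "time": time; "q": joint angles; "qvel": joint speeds; "joint_torque": joint torques, N m; "tool_pos": TCP position; "tcp_rot": TCP orientation; "ft_force": force on the tool from outside, world axes, zero at the start; "torque": the same for the moment, N m; "gripper_width": finger opening in m; "gripper_force": force on a finger pad.
Only numpy, scipy, OpenCV 4.12 (cv2) and the standard library are available. Lean on these libraries where they do the work, as an engineer would, in place of code of your own. Each camera call takes 0.05 s, during which the arm holds its last target. There are 200 camera calls.

## Task

Set up the draw-down bed for the next glaze test. Put the plain oblong tile from the ware board flat on the bed, square between the two side guides and pushed fully home against the start land, without letting it fall. Then zero the blade: turn the spade-head thumbscrew clockwise until it seats and will go no further, back it off a quarter turn, and finish while still holding the thumbscrew there, so that I can tighten the lock nut; do not knock over or shove the square tile, the jar or the cones.

Things in the scene. Friction and masses are not known exactly. Their poses are not given: they have to be found in the camera images.
- bed: Draw-down bed, fixed: dark steel plate 185 x 172 mm, top 18 mm above the table, 8 mm high steel rails along its outer edges (inner faces 71 mm from the middle line). Origin at table height; x runs from the open front (-100 mm, robot side) back to the fixed grey blade carriage (x +18 to +68 mm; bridge top 60 mm, lock nut top 69 mm above the table); z up.
- start_land (a point): Middle of the upper front edge of the start land, bed frame (10, 0, 26) mm: a steel slab 8 mm high right across the bed, flush with a tile's face; its front face is the stop for the tile. Two side guides 6 mm high, inner faces 73 mm apart, run 26 mm forward from it, then splay outwards for 9 mm more. In front of them a tile's long sides stand free, 35 mm of room each side.
- nest (a point): Where the tile goes: point on the bed's top (18 mm above the table) under the middle of a tile that is fully home; bed frame (-39, 0, 18) mm. x is the direction in which the tile is pushed home and lies along the tile's 98 mm length.
- blank_tile: The plain white oblong tile, 98 x 68 x 8 mm (x is the long side), about 0.1 kg, loose, lying on the ware board with its underside 16 mm above the table. Origin at the centre of its underside. Take it across the 68 mm by its long sides. Either end may go in first.
- square_tile: Bystander: finished glazed square sample tile, 65 x 65 x 8 mm, loose, on the same ware board, in front of or behind the plain tile. Origin at the centre of its underside.
- ware_board: Wooden ware board, 270 (x) x 115 (y) x 16 mm, fixed to the table, carrying the two tiles one behind the other along its x, near +63 and -63 mm. Origin at the centre of its underside, z up.
- screw_head (a point): Centre of the thumbscrew's flat spade head, on the vertical screw axis, 91 mm above the table, over the bridge (bed frame x +43, y 0 mm). Upright steel paddle 40 mm wide (this point's x), 9.5 mm thick (point's y), from 75 to 102 mm above the table: pinch it across the 9.5 mm from above, fingertips above 71 mm. The point turns with the screw; at joint 0 its x is the bed's x.
- thumbscrew (a joint): Thumbscrew angle, rad: 0 = seated (blade down on the land, hard stop); grows as it is backed off anticlockwise seen from above, up to a stop at 4.2. Clockwise from above screws it down. Starts 1.0 to 2.5 from seated. Thread friction about 0.05 N m: it stays where it is left. The head keeps its height; the blade lifts 2 mm a turn.
- glaze_jar: Bystander: white screw-lid glaze jar with a dark lid, 69 mm across, 85 mm high, loose, standing to the right of the bed. Origin at the centre of its underside.
- cones: Bystander: clay bar 28 x 92 mm with three small pyrometric cones, 63 mm high, loose, standing to the right of the bed. Origin at the centre of its underside.
Things that resemble listed ones, but are neither listed nor needed, are in the scene too. There is more than one size of the blank_tile; the one meant has the size given above.

How it is judged:
By the outcome, as a careful person would: the job done as asked, in the order asked, and still so for the second after the job is handed in, while the arm keeps its last pose, push and grip.
It also fails if it takes over 58 s, if anything falls off the work surface, if the arm or the gripper's body presses on something with over 40 N, if the wrist force passes 120 N, or if a joint passes its speed limit or range.

## Working session

There is one attempt and no reset: what is moved stays moved. The work goes in short steps, each a Python script; the robot and the scene stay as the last script left them, time stands still between calls to the robot, and variables do not carry over. Pictures are saved under pics/ and viewed, at most 12 in all, crops included, and the job is handed in when it is done.

```bash
ls; mkdir -p pics; python3 - <<'E'
from plant import robot
import cv2
for n in("scene","top"):
    cv2.imwrite(f"pics/{n}0.png",robot.grab_frame(n)); print(n,robot.get_calibration(n))
print(robot.get_calibration("wrist"))
print(robot.observe())
E
```

```text
pics
scene {'vertical_fov': 44.41771775227731, 'cx': 314.82452263937745, 'cy': 198.99311616219111, 'rvec': array([ 0.94368214, -2.12063085,  1.41380286]), 'tvec': array([0.35190103, 0.25543825, 1.01983067])}
top {'vertical_fov': 51.6508468640379, 'cx': 320.1297297089531, 'cy': 195.2904207168491, 'rvec': array([ 2.18728786, -2.17514702,  0.07730874]), 'tvec': array([0.00189949, 0.52221288, 1.15555665])}
{'vertical_fov': 59.77333548566144, 'cx': 322.64358413809134, 'cy': 201.6553115896592, 'rvec': array([-2.26957075,  1.79427951,  0.27403977]), 'tvec': array([-0.60031402, -0.03895212,  0.37925452])}
{'time': 0.1, 'q': array([-8.90770945e+01,  5.99550550e+00,  5.53123420e+00,  8.96054535e+01,
        2.37422136e-04,  7.75248147e+01]), 'qvel': array([-0.03321749, -0.0431278 ,  0.14867986, -0.01091577, -0.00864728,
        0.06706512]), 'joint_torque': array([ 4.82615622e-03, -5.58200920e+01,  5.04725718e+01,  1.28937114e-02,
       -2.93601670e-04, -3.37523340e-05]), 'tool_pos': array([ 0.1390166 , -0.58344718,  0.30319419]), 'tcp_rot': array([-1.79931973e+02, -1.52935482e-02,  1.33980816e+01]), 'ft_force': array([ 0.0977176 ,  0.44074571, -0.30046412]), 'torque': array([0.03117503, 0.03792278, 0.00843156]), 'gripper_force': 0.0, 'gripper_width': 0.0856212752874557}
```

View pics/top0.png

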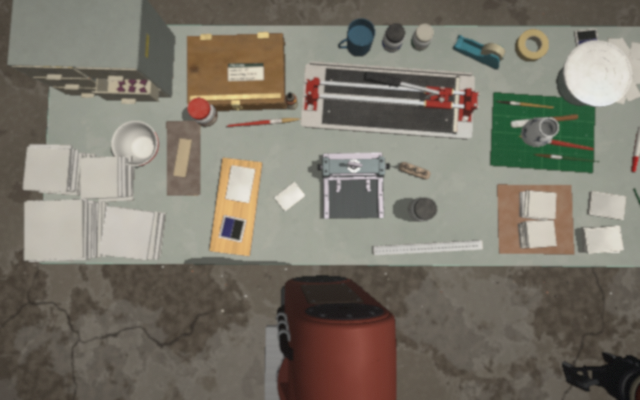

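View pics/scene0.png

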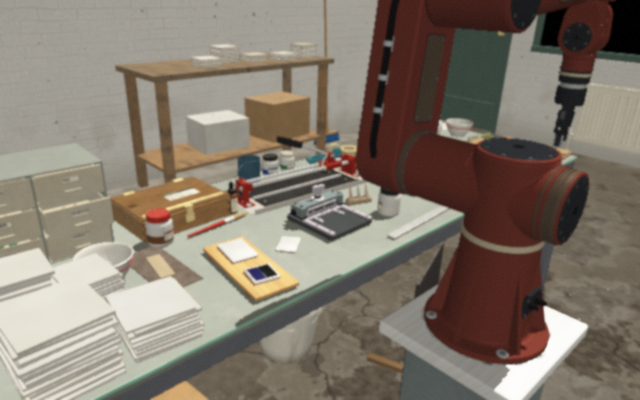

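Top view: candidates for the blank tile are the white oblong on the wooden board (240,184), a small white tile lying on the table (290,196), tiles on the brown board (539,205) and (537,234), and loose ones and stacks elsewhere. The one at (240,184) fits, because it shares the long ware board with the blue square tile (231,229). The bed is at (352,187), the screw head (353,165), the cones (412,170) and the jar (423,209). Next is a closer look with the wrist camera.

```bash
cat > h.py <<'E'
import numpy as np, cv2
from plant import robot
def cast(cal,px,z):
    "pixels (n,2) -> world points on plane z"
    f=200/np.tan(np.radians(cal["vertical_fov"])/2)
    R=cv2.Rodrigues(cal["rvec"])[0]; c=-R.T@cal["tvec"]
    p=np.atleast_2d(px).astype(float)
    d=np.c_[(p[:,0]-cal["cx"])/f,(p[:,1]-cal["cy"])/f,np.ones(len(p))]@R
    return c+d*((z-c[2])/d[:,2])[:,None]
def proj(cal,P):
    f=200/np.tan(np.radians(cal["vertical_fov"])/2)
    K=np.array([[f,0,cal["cx"]],[0,f,cal["cy"]],[0,0,1]])
    return cv2.projectPoints(np.atleast_2d(P).astype(float),cal["rvec"],cal["tvec"],K,None)[0][:,0]
def snap(name,n="wrist"):
    cal=robot.get_calibration(n); im=robot.grab_frame(n)
    cv2.imwrite(f"pics/{name}.png",im); np.save(f"pics/{name}.npy",cal,allow_pickle=True); return im,cal
def load(name): return cv2.imread(f"pics/{name}.png"),np.load(f"pics/{name}.npy",allow_pickle=True).item()
E
python3 - <<'E'
from h import *
np.set_printoptions(precision=4,suppress=True)
t=robot.get_calibration("top")
print(cast(t,[[240,184],[231,229]],.024), cast(t,[352,187],.018),cast(t,[353,165],.1),cast(t,[[412,170],[423,209]],.05))
w=robot.get_calibration("wrist");R=cv2.Rodrigues(w["rvec"])[0];s=robot.observe()
print("cam",-R.T@w["tvec"],s["tool_pos"],"axes\n",R)
robot.move_pose([.50,.17,.34],[180,0,0]); print(robot.observe()["q"],robot.observe()["time"])
snap("w1")
E
```

```text
[[0.5528 0.2326 0.024 ]
 [0.4252 0.2554 0.024 ]] [[ 0.5465 -0.0859  0.018 ]] [[ 0.5975 -0.0826  0.1   ]] [[ 0.5918 -0.2503  0.05  ]
 [ 0.4835 -0.2795  0.05  ]]
cam [ 0.2119 -0.5672  0.373 ] [ 0.139  -0.5834  0.3032] axes
 [[ 0.2306 -0.9731 -0.0012]
 [-0.9291 -0.2205  0.297 ]
 [-0.2893 -0.0674 -0.9549]]
[   4.5397   -5.9383   -2.5689   93.3704   -0.0024 -175.4129] 3.7667
```

View pics/w1.png

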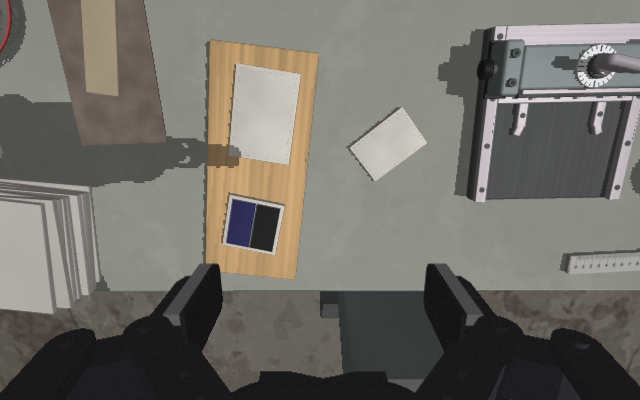

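The wrist view shows the plain tile at (265,115) on the wooden board, the square blue tile at (253,224), a smaller white tile loose on the table at (388,143), and the bed at right (560,110). I'll measure the tile and board, then look at the bed.

```bash
cat > t1.py <<'E'
from h import *
np.set_printoptions(precision=4,suppress=True)
im,cal=load("w1")
hsv=cv2.cvtColor(im,cv2.COLOR_BGR2HSV)
m=((hsv[...,1]<45)&(hsv[...,2]>120)).astype(np.uint8)
for nm,seed,z in(("blank",(265,115),.024),("loose",(388,143),.008)):
    n,l=cv2.connectedComponents(cv2.morphologyEx(m,cv2.MORPH_OPEN,np.ones((3,3))))
    c=cv2.findContours((l==l[seed[1],seed[0]]).astype(np.uint8),0,1)[0][0]
    h=cv2.convexHull(c)[:,0]
    W=cast(cal,h,z)[:,:2].astype(np.float32)*1000
    r=cv2.minAreaRect(W); print(nm,r,cv2.boundingRect(c))
    print(cv2.boxPoints(r))
w=cv2.inRange(hsv,(8,60,100),(28,255,255));
n,l,s,_=cv2.connectedComponentsWithStats(w); i=l[180,215]; c=cv2.findContours((l==i).astype(np.uint8),0,1)[0][0]
print("board",cv2.minAreaRect(cast(cal,cv2.convexHull(c)[:,0],.016)[:,:2].astype(np.float32)*1000))
cv2.imwrite("pics/w1c.png",cv2.resize(im[30:270,190:450],None,fx=2.3,fy=2.3,interpolation=cv2.INTER_CUBIC))
E
python3 t1.py
python3 - <<'E'
from h import *
robot.move_pose([.585,-.085,.33],[180,0,0]); snap("w2"); print(robot.observe()["time"],robot.observe()["q"])
E
```

```text
blank ((552.1754150390625, 232.58160400390625), (67.91614532470703, 97.300537109375), 80.68746948242188) (230, 63, 71, 102)
[[498.6713 206.9437]
 [594.6895 191.1985]
 [605.6796 258.2195]
 [509.6614 273.9647]]
loose ((497.21746826171875, 52.733123779296875), (598.3532104492188, 337.815185546875), 89.89095306396484) (144, 0, 496, 291)
[[ 327.7408 -246.1215]
 [ 665.5554 -246.7644]
 [ 666.6942  351.5877]
 [ 328.8796  352.2307]]
board ((489.02484130859375, 244.93609619140625), (114.4571762084961, 268.7519836425781), 83.18944549560547)
8.6583 [-2.09245636e+01  4.84405146e+00  7.10937537e+00  9.22619163e+01
  1.17409220e-03  1.59060324e+02]
```

View pics/w1c.png

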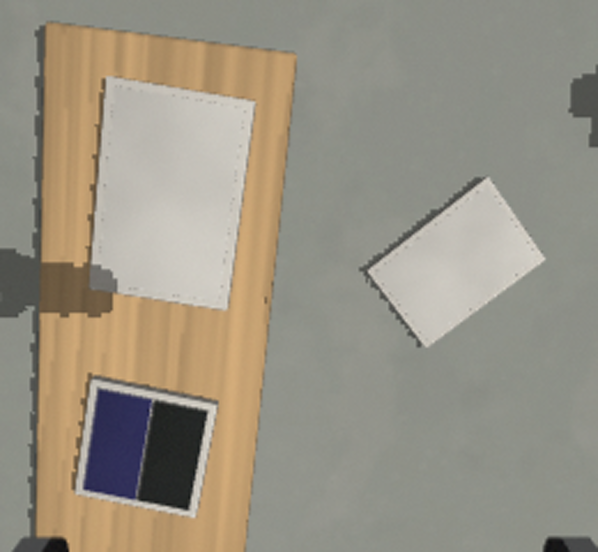

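View pics/w2.png

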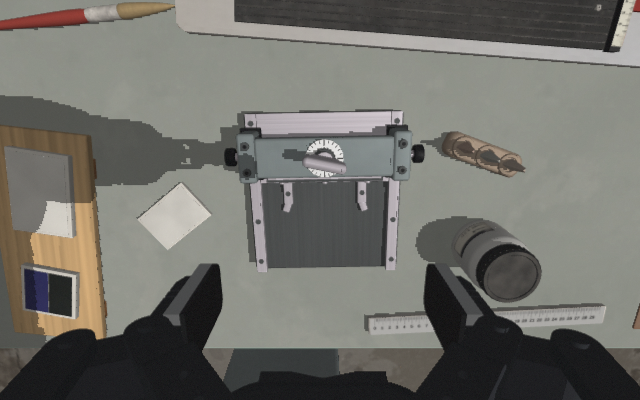

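The crop confirms the target: the tile on the wooden board measures 97.3 x 67.9 mm, and the loose white one is clearly smaller. In w2 the bed rails run (247,113)-(258,270) and (402,110)-(396,270). The spade head spans (303,158)-(346,170), about 74° from bed x, and the carriage sits behind the start land. Next I measure the bed pose.

```bash
cat > t2.py <<'E'
from h import *
np.set_printoptions(precision=4,suppress=True)
im,cal=load("w2")
hsv=cv2.cvtColor(im,cv2.COLOR_BGR2HSV)
for p in((252,240),(230,240),(390,200),(420,200),(325,162),(325,172)): print(p,im[p[1],p[0]],hsv[p[1],p[0]])
b,g,r=[im[...,i].astype(int) for i in range(3)]
m=((r-g>3)&(r>150)).astype(np.uint8); m[:,:235]=0;m[:,412:]=0
L=[];Rr=[];F=[]
for y in list(range(190,262)):
    xs=np.flatnonzero(m[y,235:412])+235
    if len(xs)>4: L.append((xs[0]-.5,y)); Rr.append((xs[-1]+.5,y))
out={}
for n,pts in(("L",L),("R",Rr)):
    W=cast(cal,pts,.026)[:,:2]; vx,vy,x0,y0=cv2.fitLine(W.astype(np.float32),cv2.DIST_HUBER,0,.01,.01).ravel()
    if vx<0: vx,vy=-vx,-vy
    print(n,np.degrees(np.arctan2(vy,vx)),"y at x=.55:",y0+(.55-x0)*vy/vx,len(pts)); 
# front & back edges of rails: column extremes
for n,cols in(("L",range(250,254)),("L2",range(260,264)),("R",range(390,394))):
    for c in cols:
        ys=np.flatnonzero(m[:,c]); ys=ys[ys>100]
        print(n,c,"front",cast(cal,[c,ys[-1]+.5],.026)[0,:2],"back",cast(cal,[c,ys[0]-.5],.026)[0,:2])
hm=m.copy(); cv2.imwrite("pics/w2c.png",cv2.resize(im[100:280,230:430],None,fx=3,fy=3,interpolation=cv2.INTER_CUBIC))
print(robot.tip_reach)
E
python3 t2.py
```

```text
(252, 240) [80 85 83] [42 15 85]
(230, 240) [139 146 145] [ 34  12 146]
(390, 200) [180 175 182] [159  10 182]
(420, 200) [138 145 144] [ 34  12 145]
(325, 162) [151 146 152] [155  10 152]
(325, 172) [211 213 214] [ 20   4 214]
L 1.1618274 y at x=.55: -0.005701158 72
R 1.1268382 y at x=.55: -0.17066222 72
L 250 front [ 0.5625 -0.0055] back [ 0.64   -0.0104]
L 251 front [ 0.5486 -0.0058] back [ 0.64   -0.0114]
L 252 front [ 0.5344 -0.006 ] back [ 0.64   -0.0125]
L 253 front [ 0.5199 -0.0063] back [ 0.64   -0.0135]
L2 260 front [ 0.4559 -0.0108] back [ 0.64   -0.0208]
L2 261 front [ 0.4559 -0.012 ] back [ 0.64   -0.0219]
L2 262 front [ 0.4559 -0.0132] back [ 0.64   -0.0229]
L2 263 front [ 0.4559 -0.0144] back [ 0.64   -0.0239]
R 390 front [ 0.4585 -0.1667] back [ 0.6429 -0.1562]
R 391 front [ 0.4585 -0.1679] back [ 0.5703 -0.1614]
R 392 front [ 0.4585 -0.169 ] back [ 0.6429 -0.1583]
R 393 front [ 0.3913 -0.1742] back [ 0.6429 -0.1593]
0.0726
```

```bash
sleep 0
```

```text
(no output)
```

View pics/w2c.png

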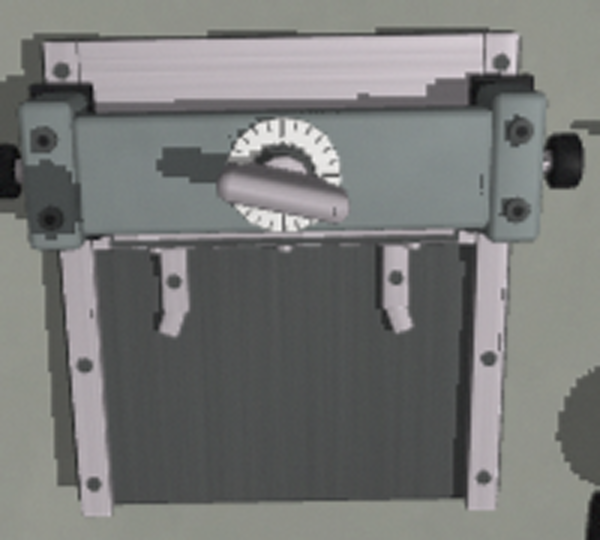

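```bash
cat > t3.py <<'E'
from h import *
np.set_printoptions(precision=4,suppress=True)
im,cal=load("w2")
g=cast(cal,[[230+187/3,193],[230+385/3,193]],.024); print("guides mid",g.mean(0),np.ptp(g[:,1]))
p=cast(cal,[[230+222/3,100+183/3],[230+347/3,100+208/3]],.100); d=p[0]-p[1]; print("head",p.mean(0),np.degrees(np.arctan2(d[1],d[0])),np.linalg.norm(d))
E
python3 t3.py
python3 - <<'E'
from h import *
O=[180,0,170.7]
robot.move_pose([.5423,.2342,.16],O)
robot.set_gripper(.078)
robot.line_to([.5423,.2342,.105],.12)
hit=robot.line_to([.5423,.2342,.078],.02,guard=4)
s=robot.observe(); print(hit,s["tool_pos"],s["gripper_width"],s["ft_force"],s["time"],s["q"])
snap("w3")
E
```

```text
guides mid [ 0.5532 -0.0891  0.024 ] 0.07406967528332634
head [ 0.6    -0.0881  0.1   ] 78.48804250231113 0.037160033417791276
True [0.54222515 0.23419835 0.07834283] 0.07794883842458444 [-0.39009159  0.32710136  5.83962364] 12.875 [ 1.06849502e+01  9.31604087e+00 -1.45606402e+01  6.61369227e+01
  1.13072580e-03  1.99852338e+01]
```

View pics/w3.png

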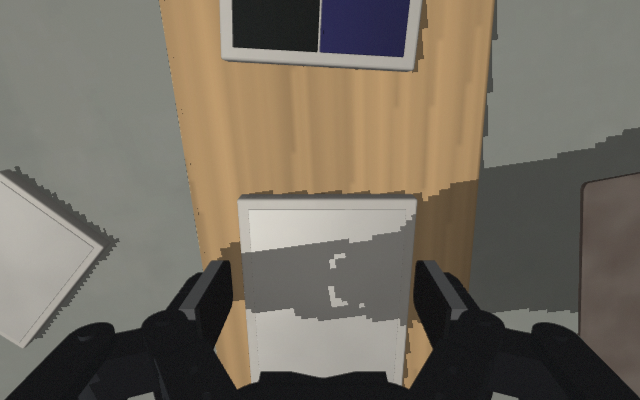

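The fingers straddle the tile, with the pads on both sides at (225,290) and (425,290) and a gap each side. The tips touched the board at TCP z 0.0783. I'll raise slightly, grip and lift.

```bash
python3 - <<'E'
from h import *
robot.line_to([.5423,.2342,.0828],.05)
robot.set_gripper(.06)
s=robot.observe(); print(s["gripper_width"],s["gripper_force"],s["ft_force"],s["time"])
robot.line_to([.5423,.2342,.15],.12)
s=robot.observe(); print(s["gripper_width"],s["gripper_force"],s["ft_force"],s["time"])
th=np.radians(1.14); ex=np.array([np.cos(th),np.sin(th)]); o=np.array([.5569,-.0885])
p=o+ex*(-.039-.010-.038)
robot.move_pose([*p,.15],[180,0,181.14])
s=robot.observe(); print(p,s["tool_pos"],s["tcp_rot"],s["q"],s["time"])
snap("w4")
E
```

```text
0.0657897932491954 67.24112391471863 [-0.68678082  0.21903269  4.50388379] 13.45
0.06586466911908256 66.66834712028503 [-0.48066541  0.32037706 -2.17274405] 14.1583
[ 0.46991722 -0.0902309 ] [ 0.47013247 -0.08964372  0.14985511] [ 1.79979293e+02 -3.41728483e-03 -1.78841031e+02] [-2.65149991e+01 -1.40201649e+01 -2.96085561e+01  7.44242521e+01
  1.67507141e-02 -2.76739693e+01] 15.4167
```

View pics/w4.png

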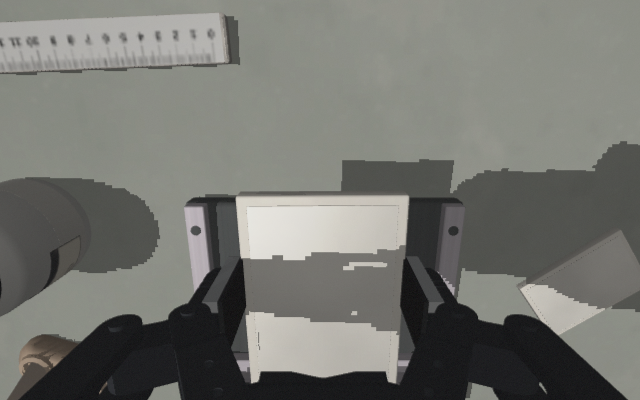

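The tile is held level and square between the rails (188-208 and 440-462, tile 240-407). Now I lower it and push it home.

```bash
python3 - <<'E'
from h import *
np.set_printoptions(precision=4,suppress=True)
th=np.radians(1.14); ex=np.array([np.cos(th),np.sin(th)]); o=np.array([.5569,-.0885])
P=lambda x:o+ex*x
def rep(t,h=None):
    s=robot.observe(); d=s["tool_pos"][:2]-o; print(t,h,"bedx %.4f y %.4f z %.4f"%(d@ex,d@[-ex[1],ex[0]],s["tool_pos"][2]),s["tcp_rot"][2],s["ft_force"],s["torque"],s["gripper_width"],s["time"])
robot.line_to([*P(-.087),.092],.12); rep("low")
h=robot.line_to([*P(-.087),.080],.02,guard=4); rep("down",h)
z=robot.observe()["tool_pos"][2]+.0005
h=robot.line_to([*P(-.062),z],.04,guard=10); rep("slide",h)
if not h:
    h=robot.line_to([*P(-.040),z],.02,guard=14); rep("home",h)
snap("w5")
E
```

```text
low None bedx -0.0868 y 0.0001 z 0.0924 -178.83713028750702 [ 0.4844  0.0275 -1.6789] [0.0452 0.0374 0.0243] 0.06599220006397805 16.1
down True bedx -0.0866 y -0.0002 z 0.0853 -178.8598143214107 [-0.137  -0.1788  5.7119] [0.0731 0.1622 0.0157] 0.06561398963845133 16.5333
slide False bedx -0.0622 y 0.0002 z 0.0855 -178.8459406420277 [-0.0111 -0.256  -1.581 ] [ 0.0112 -0.0033  0.0132] 0.0661383905363263 17.3167
home True bedx -0.0492 y 0.0001 z 0.0852 -178.89456468524276 [-1.5952  0.5039  4.5646] [-0.2102  0.2257 -0.1286] 0.06564481614053386 18.05
```

```bash
python3 - <<'E'
from h import *
np.set_printoptions(precision=4,suppress=True)
th=np.radians(1.14); ex=np.array([np.cos(th),np.sin(th)]); o=np.array([.5569,-.0885])
P=lambda x:o+ex*x
def rep(t,h=None):
    s=robot.observe(); d=s["tool_pos"][:2]-o; print(t,h,"bedx %.4f y %.4f z %.4f"%(d@ex,d@[-ex[1],ex[0]],s["tool_pos"][2]),s["tcp_rot"][2],s["ft_force"],s["torque"],s["gripper_width"],s["time"])
rep("now")
z=.0853
h=robot.line_to([*P(-.040),z],.01,guard=22); rep("push",h)
im,cal=snap("w6"); cv2.imwrite("pics/w6b.png",im)
E
```

```text
now None bedx -0.0492 y 0.0001 z 0.0853 -178.89349754552262 [-0.3912 -0.4119  4.7049] [-0.1761  0.2743 -0.0908] 0.06590297338694621 18.1
push True bedx -0.0487 y 0.0002 z 0.0853 -178.92699728774141 [-2.3209 -0.5751  5.8011] [-0.0817  0.3779 -0.0781] 0.06564480118551282 18.5917
```

View pics/w6.png

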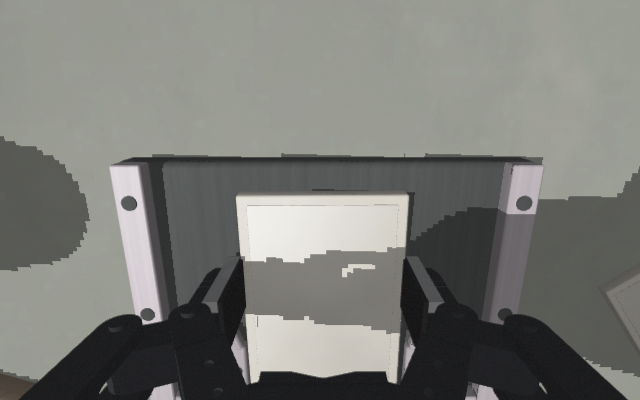

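The tile is in contact with the stop, at bed x within 0.5 mm of the expected home position. I'll release, retreat and verify.

```bash
python3 - <<'E'
from h import *
np.set_printoptions(precision=4,suppress=True)
th=np.radians(1.14); ex=np.array([np.cos(th),np.sin(th)]); o=np.array([.5569,-.0885])
P=lambda x:o+ex*x
robot.set_gripper(.079)
s=robot.observe(); print(s["gripper_width"],s["time"])
robot.line_to([*P(-.0487),.16],.1)
robot.move_pose([*P(.03),.27],[180,0,181.14])
im,cal=snap("w7"); print(robot.observe()["time"])
hsv=cv2.cvtColor(im,cv2.COLOR_BGR2HSV)
pr=proj(cal,[[*P(-.088),.026],[*P(.01),.026],[*P(-.039),.026]]); print(pr)
cv2.imwrite("pics/w7c.png",cv2.resize(im[100:400,150:490],None,fx=2,fy=2,interpolation=cv2.INTER_CUBIC))
E
```

```text
0.07914499091491824 18.9333
20.4917
[[323.8025  41.7705]
 [323.7888 159.6512]
 [323.7953 103.5337]]
```

View pics/w7c.png

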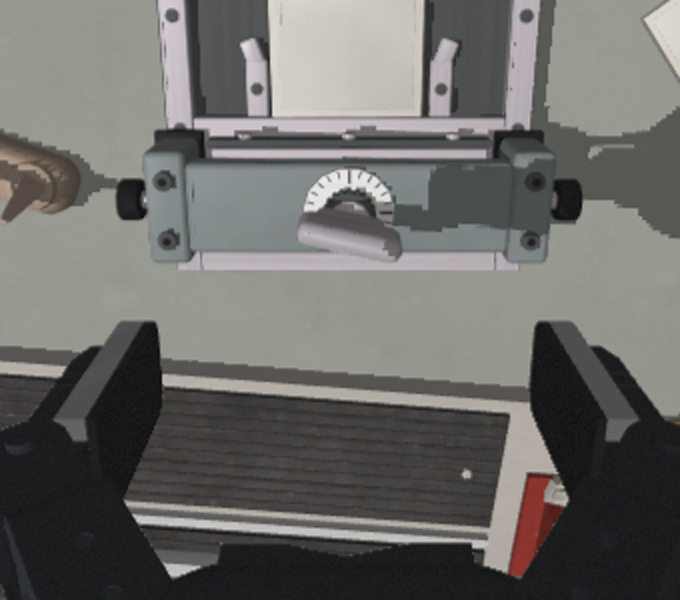

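The tile's front edge (crop row 116) is flush against the start land along its full width, square and centred between the guides. Now the thumbscrew.

```bash
python3 - <<'E'
from h import *
np.set_printoptions(precision=3,suppress=True)
c=[.600,-.0879]
robot.move_pose([*c,.20],[180,0,258.5])
robot.set_gripper(.04)
h=robot.line_to([*c,.150],.06,guard=6); s=robot.observe(); print(h,s["tool_pos"],s["q"])
if not h:
    robot.set_gripper(.0)
    def rep():
        s=robot.observe(); print("q6 %.2f yaw %.2f w %.4f"%(s["q"][5],s["tcp_rot"][2],s["gripper_width"]),s["ft_force"],s["torque"],s["time"]); return s
    s=rep(); q=s["q"].copy()
    for d in (20,20,20):
        q[5]+=d; robot.goto_joints(q); rep()
snap("w8")
E
```

```text
False [ 0.6   -0.088  0.151] [-20.674   8.707  -7.464  73.786  -0.    -99.174]
q6 -99.17 yaw -101.50 w 0.0082 [-2.475  0.124  5.408] [ 0.082  0.414 -0.016] 23.5333
q6 -79.40 yaw -121.27 w 0.0083 [-5.526  0.795  4.994] [ 0.286  1.085 -0.04 ] 23.9583
q6 -59.42 yaw -141.24 w 0.0086 [-6.698  3.15   6.794] [ 0.607  1.614 -0.053] 24.3833
q6 -39.42 yaw -161.22 w 0.0084 [-9.975  5.394  7.805] [ 1.127  1.889 -0.024] 24.8083
```

View pics/w8.png

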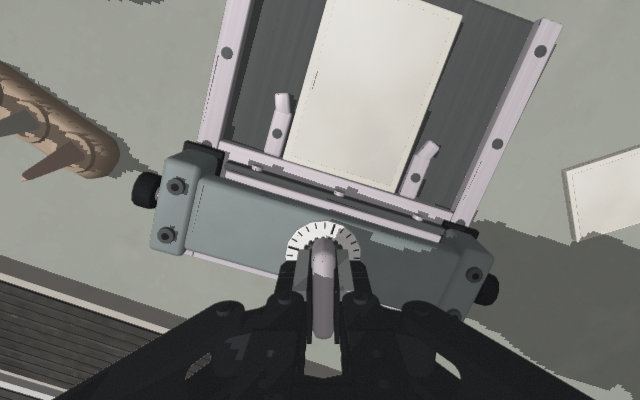

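The pads hold the paddle at (323,290), it turns with the gripper, and the tile is still flush. I'll now approach the seat in small steps.

```bash
python3 - <<'E'
from h import *
np.set_printoptions(precision=3,suppress=True)
def rep():
    s=robot.observe(); print("q6 %.2f yaw %.2f w %.4f"%(s["q"][5],s["tcp_rot"][2],s["gripper_width"]),s["ft_force"],s["torque"],s["time"]); return s
q=robot.observe()["q"].copy()
for d in [10]+[1.5]*12:
    q[5]+=d; robot.goto_joints(q); s=rep()
    if abs(s["torque"][2])>.5: break
E
```

```text
q6 -29.83 yaw -170.80 w 0.0084 [-4.135  2.716  4.199] [ 0.566  0.798 -0.054] 25.1417
q6 -28.28 yaw -172.35 w 0.0085 [-3.914  3.028  4.49 ] [ 0.672  0.819 -0.06 ] 25.3917
q6 -26.78 yaw -173.85 w 0.0084 [-3.808  3.697  5.072] [ 0.705  0.883 -0.117] 25.6417
q6 -25.28 yaw -175.34 w 0.0082 [-4.825  3.829  5.608] [ 0.713  0.803 -0.094] 25.8917
q6 -23.78 yaw -176.84 w 0.0084 [-4.707  4.283  4.917] [ 0.794  0.905 -0.061] 26.1417
q6 -22.28 yaw -178.34 w 0.0082 [-4.983  3.638  5.044] [ 0.788  0.818 -0.008] 26.3917
q6 -20.83 yaw -179.78 w 0.0084 [-4.04   3.842  5.591] [0.734 0.834 0.638] 26.6417
```

The torque jumps at yaw about -178.6°, which agrees with the bed heading (seat expected at -178.9°). I'll confirm with one more degree, then back off 90° from the seat.

```bash
python3 - <<'E'
from h import *
np.set_printoptions(precision=3,suppress=True)
def rep():
    s=robot.observe(); print("q6 %.2f yaw %.2f w %.4f"%(s["q"][5],s["tcp_rot"][2],s["gripper_width"]),s["ft_force"],s["torque"],s["time"]); return s
q=robot.observe()["q"].copy()
q[5]+=1; robot.goto_joints(q); rep(); robot.pause(.2); rep()
for t in (-52,-82,-111.9):
    q[5]=t; robot.goto_joints(q); rep()
robot.pause(.5); rep()
im,cal=snap("w9")
snap("t9","top")
E
```

```text
q6 -20.05 yaw 179.44 w 0.0081 [-3.948  1.898  3.999] [0.343 0.794 1.027] 26.8917
q6 -19.91 yaw 179.30 w 0.0082 [-4.094  1.98   4.697] [0.298 0.798 1.051] 27.0917
q6 -51.82 yaw -148.83 w 0.0086 [-0.98  -3.199  0.71 ] [-0.814  0.237  0.041] 27.6917
q6 -81.88 yaw -118.78 w 0.0087 [ 2.364 -6.701 -1.969] [-1.551 -0.499  0.069] 28.2583
q6 -111.78 yaw -88.88 w 0.0080 [ 7.82  -8.656 -5.593] [-1.67  -1.471  0.036] 28.825
q6 -111.77 yaw -88.90 w 0.0081 [ 7.28  -7.492 -5.098] [-1.694 -1.498  0.057] 29.325
```

View pics/w9.png

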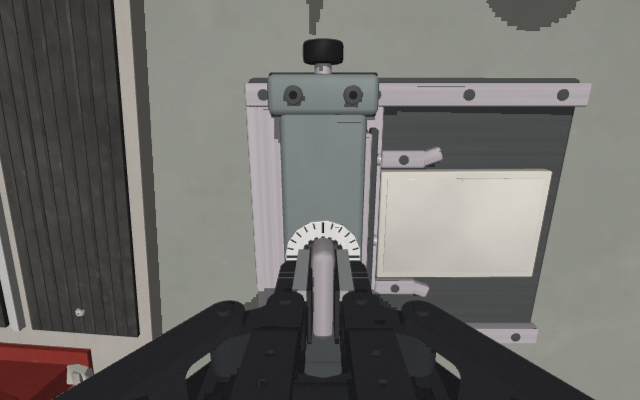

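The paddle is still gripped and lies at right angles to the bed: yaw -88.9° matches the bed heading plus 90°. The tile is flush on the land between the guides. I'm handing in now.

```bash
python3 -c "
from plant import robot
print(robot.job_done())"
```

```text
the job is handed in; nothing more can be done
None
```

The job is handed in at about 29 s: the plain tile is flat on the bed, square between the guides and home against the start land, and the thumbscrew was seated, backed off a quarter turn and is still held; I saw no sign that the square tile, jar or cones were touched, though I took no last look at them.

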